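# Release the griddle's crumb tray with the latch rod

## Robot

A 6-joint arm with a two-finger parallel gripper is mounted at the origin on the work surface. World frame = base frame: x ahead of the robot, y to its left, z up, the work surface at z = 0. Lengths are in m, angles in rad, forces in N, time in s.
With the tool pointing down it reaches from about 0.3 to 0.775 m from the base axis. Payload 14.6 kg.
Tool frame: the origin (TCP) lies at the very end of the fingers, on their centre line; the grasp point (between the pads) lies 19 mm behind it; x points along the fingers, y is the direction in which the jaws open and shut, and the axes are right-handed (so a half turn about x gives the same grasp; the last joint's range is limited). The gripper opens to 94 mm and grips with 3 to 60 N. Pads are 16 mm wide; open, the fingers measure 119 mm over their backs; the gripper's body (75 mm by 177 mm) begins 78 mm behind the grasp point.
Start: joints at [1.236, 0.3, 1.521, -0, 1.321, -0.067], TCP at [0.146, 0.53, 0.205] pointing down, gripper open.
Joint ranges: [-3.03, 3.03], [-0.79, 2.21], [0.23, 2.52], [-1.04, 4.18], [0, 3.07], [-2.55, 2.55]. Speed limits (rad/s): [2.22, 2.22, 2.57, 3.14, 3.14, 3.14].

## Interface

Orientations are given as [roll, pitch, yaw] about the fixed x, y, z axes, in that order (R = Rz(yaw) Ry(pitch) Rx(roll)).
In Python, from station import ctrl, viewer, hand_in gives the robot as it stands. The module is installed in compiled form; this text tells all that it offers.
- The arm moves only by the tool play_rows, never from a script. Its argument "deltas" is a list that holds one entry, the list of rows, each a list of 7 numbers: the shift along the tool's x, y, z in mm, then the turn, a rotation vector about the tool's x, y, z in rad, then the finger opening in mm, from 0 to 94. In form: [[[dx, dy, dz, ax, ay, az, gripper], ...]]. A call has 1 to 10 rows; each row shifts and turns the commanded pose from where the row before left it, along the tool's axes as they then stand; what a row does not reach is not made up. A row lasts 1/10 s, in which the tool goes at most 50 mm and 8.59 degrees, less where a joint would pass 70% of its speed; a pose out of reach is approached as far as the arm can. A call with a gripper value outside its range is refused whole. The fingers move at their own pace and stop on an object; "grip_force" is the grip in N (left out, the last holds). Time passes only in rows, so rows that do not move let the fingers close. It gives the time, the measured TCP pose, the force and the opening at its end, in the units of the state.
- ctrl.get_obs(): the state, without advancing time (a new reading comes with each control period).
- viewer.camera(name): name is "scene" or "top"; returns a dict with "img" (400x640x3 uint8, red, green, blue), "fx", "fy", "cx", "cy" (pixels), "rvec" (rotation vector, rad) and "tvec" (3), from world to camera coordinates, as OpenCV has them. Camera axes: x right, y down, z forward; pixel columns grow to the right and rows downward; lengths in m; the calibration is good to about 2 mm. A picture is of the moment at which its call begins. There is no depth.
- hand_in(): hands the job in, once; it reports no verdict.
The state is a dict: "time_s": time; "qpos": joint angles; "joint_vel": joint speeds; "tau": joint torques, N m; "ee_pos": TCP position; "eef_rot": TCP orientation; "force": force on the tool from outside, world axes, zero at the start; "moment": the same for the moment, N m; "grip_width": finger opening in m.
Only numpy, scipy, OpenCV 4.12 (cv2) and the standard library are available. Lean on these libraries where they do the work, as an engineer would, in place of code of your own. Each camera call takes 0.05 s, during which the arm holds its last target.

## Task

Take the thick-handled steel release rod from the wooden tool block, push it down through the narrow slot in the griddle's front deck, feel along the slot for the sprung latch tab hidden between its solid guards, and press the tab home and keep the rod there until the crumb tray has slid out. Never push the rod against the griddle with more than 25 N, and leave the other things where they are. Then put the rod back upright in the same hole of the block, handle right down on the block, and let go.

Things in the scene. Friction and masses are not known exactly. Their poses are not given: they have to be found in the camera images.
- rod_handle (a point): the release rod, a loose tool upright in the wooden block: round wooden handle 24 mm thick, 80 mm long (the thicker, taller of the block's two handles); below it a round steel rod 9 mm thick, 95 mm long, its end chamfered 2 mm; about 120 g. This point is the handle's middle, on the axis, 40 mm above the handle's lower face, 145 mm above the work surface at the start; z points up the handle
- rod_tip (a point): the end of the release rod's steel, on its axis, 135 mm below rod_handle; z as there
- block: fixed wooden tool block 130 (x) by 56 (y) by 105 mm high; origin at the centre of its underside, z up. Two round holes, 15 mm wide and 100 mm deep, in its top at x = +36 and -36 mm, y = 0: one holds the release rod, the other the turning needle, either way round. Each tool hangs with its handle's lower face on the block's top
- needle: the turning needle, a bystander in the block's other hole: slimmer, shorter wooden handle 18 mm thick and 55 mm long on a 5 mm steel needle; origin on its axis at the handle's lower face
- slot (a point): the latch slot's mouth: a straight slot 13 mm wide (griddle's x) and 54 mm long (griddle's y) through the flat 5 mm steel deck along the griddle's front. This point is its centre at the deck's upper face, 100 mm above the work surface; z up, axes parallel to the griddle's
- latch (a point): a nominal point 35 mm straight below slot. Hidden here, set differently on every griddle: two solid guards in line along the slot (y), 17 mm gap between them centred up to 17 mm either way along y; their tops lie 28 to 42 mm below the deck's and never yield. Through the gap, 5 mm below the tops, the sprung tab is reached: moves from 3 N, frees the tray at about 7 mm and 5 to 7 N, hard stop at 8.5 mm
- griddle: fixed six-mould table griddle, 300 mm (x) by 340 mm (y): iron mould plate 130 mm high at the back, steel deck 100 mm high and 90 mm deep along the front; origin at the centre of its underside, z up, front faces -x. The slot's centre is at x = -105, y = +105 mm. Cakes on the mould plate stand 30 mm above it
- tray (a joint): the crumb tray in the griddle's front, below the deck, on the slot's -y side: its travel out of the front (griddle's -x) in m; 0 is shut and latched; when the tab is pressed home a spring slides it out slowly against a damper, to 0.034 in about 3 s, and it stays out
- bowl: steel bowl, 120 mm in diameter and 60 mm high, a bystander; origin at the centre of its underside
- cup: steel mug, 76 mm in diameter and 90 mm high, a bystander; origin at the centre of its underside
- cake0: round cake 84 mm in diameter and 30 mm high on the mould plate, a bystander; origin at the centre of its underside
- cake1: the second such cake, a bystander; origin at the centre of its underside
Things that resemble listed ones, but are neither listed nor needed, are in the scene too. What is shaped like the part that bears rod_handle but orange or white is not meant.

How it is judged:
On the way, in this order (a step that is already met when the one before it is completed fails the run):
1. the release rod is lifted out of the block, the tray still shut (distance of rod_tip from where it was at the start of the episode above 0.1 m and value of joint tray below 0.005 m), for 0.1 s.
2. the tray has slid out while the rod's end is down through the slot (value of joint tray above 0.02 m and z of rod_tip in the frame of slot below -0.02 m and x of rod_tip in the frame of slot between -0.012 and 0.012 m and y of rod_tip in the frame of slot between -0.032 and 0.032 m), for 0.1 s.
At the end, for the whole second after the job is handed in: The tray is out by more than 20 mm; the rod is back in the hole it came from, its handle's middle and its end each within 12 mm of where they began, upright to within 0.08 rad, at rest and released (value of joint tray above 0.02 m and distance of each of rod_handle, rod_tip from where it was at the start of the episode below 0.012 m and angle between rod_handle's own z axis and vertical below 0.08 rad and linear speed of rod below 0.02 m/s); the robot touches nothing.
It fails at once if the rod was pushed against the griddle (deck, guards or tab) with more than 25 N (contact force between rod and griddle above 25 N).
It fails at once if the gripper or arm pushed the griddle or its tray with more than 10 N (contact force between any of the fingers, the arm and griddle above 10 N).
It fails at once if a bystander (needle, bowl, mug or cake) was moved by more than 30 mm (distance of any of needle, bowl, cup, cake0, cake1 from where it was at the start of the episode above 0.03 m).
It also fails if it takes over 72 s, if anything falls off the work surface, if the arm or the gripper's body presses on something with over 40 N, if the wrist force passes 120 N, or if a joint passes its speed limit or range.

## Working session

There is one attempt and no reset: what is moved stays moved. The work goes in short steps, Python scripts to look and compute and a tool call to move; the robot and the scene stay as the last step left them, time stands still between calls to the robot, and variables do not carry over. Pictures are saved under pics/ and viewed, and the job is handed in when it is done.

Besides the shell and the picture viewer there is one more tool, called after ">>>" in YAML: its name, and indented under it one key for each argument. play_rows: Moves the arm, as the interface text tells. Its arguments: {"type":"object","properties":{"deltas":{"type":"array","items":{"type":"array","items":{"type":"array","items":{"type":"number"}}}},"grip_force":{"type":"number"}},"required":["deltas"]}

```bash
mkdir -p pics
cat > h.py <<'E'
import numpy as np, cv2
from station import ctrl, viewer, hand_in
def cam(n):
    c=viewer.camera(n); c['R']=cv2.Rodrigues(np.array(c['rvec'],float))[0]; c['t']=np.array(c['tvec'],float).ravel(); return c
def ray(c,u,v):
    d=np.array([(u-c['cx'])/c['fx'],(v-c['cy'])/c['fy'],1.0]); return -c['R'].T@c['t'], c['R'].T@d
def onz(c,u,v,z):
    o,d=ray(c,u,v); return o+d*(z-o[2])/d[2]
def proj(c,p):
    q=c['R']@np.array(p,float)+c['t']; return c['fx']*q[0]/q[2]+c['cx'],c['fy']*q[1]/q[2]+c['cy']
def save(c,f,box=None,s=1):
    im=c['img'][...,::-1]
    if box: im=im[box[1]:box[3],box[0]:box[2]]
    cv2.imwrite('pics/'+f,cv2.resize(im,None,fx=s,fy=s,interpolation=cv2.INTER_CUBIC))
E
python3 - <<'E'
from h import *
for n in('scene','top'):
    c=cam(n); save(c,n+'0.png',s=1.25); print(n,c['fx'],c['cx'],c['cy'],-c['R'].T@c['t'])
print(ctrl.get_obs())
E
```

```text
scene 423.75616296084104 317.3003151187718 204.48167439366463 [ 1.09634284 -0.07417336  0.86523578]
top 467.30207171237856 310.7220282705661 193.82781855151399 [ 0.30516616 -0.09469928  1.37627703]
{'time_s': 0.1, 'qpos': array([ 1.23642330e+00,  3.00418965e-01,  1.52150025e+00,  2.99572454e-05,
        1.32071248e+00, -6.66014790e-02]), 'joint_vel': array([-0.00104181, -0.00084598, -0.00132837, -0.00098073, -0.00080261,
        0.00120742]), 'tau': array([ 1.27501189e-03, -5.32636642e+01, -3.53288519e+01,  7.09975557e-02,
        2.35109363e-02, -8.42828194e-05]), 'ee_pos': array([0.14544067, 0.53018183, 0.20494912]), 'eef_rot': array([-1.66531797,  1.56975689, -1.93309694]), 'force': array([-0.36729217,  0.46075194,  0.27262066]), 'moment': array([ 0.02441234,  0.02567101, -0.01877912]), 'grip_width': 0.09428823027889287}
```

View pics/scene0.png

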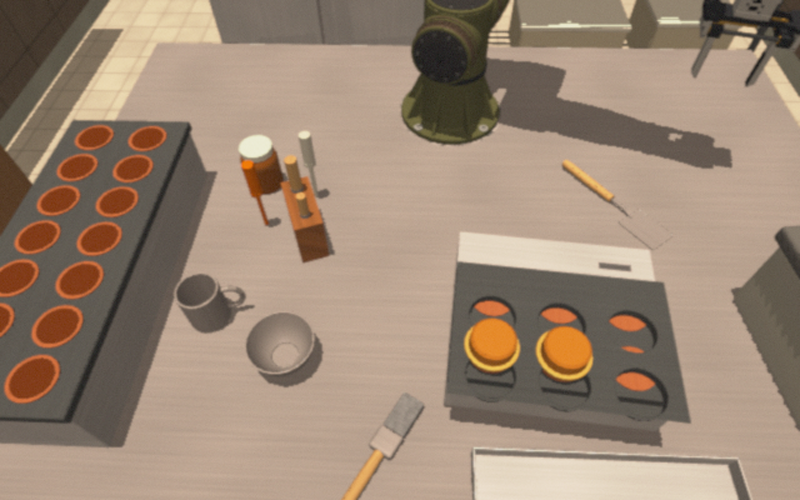

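View pics/top0.png

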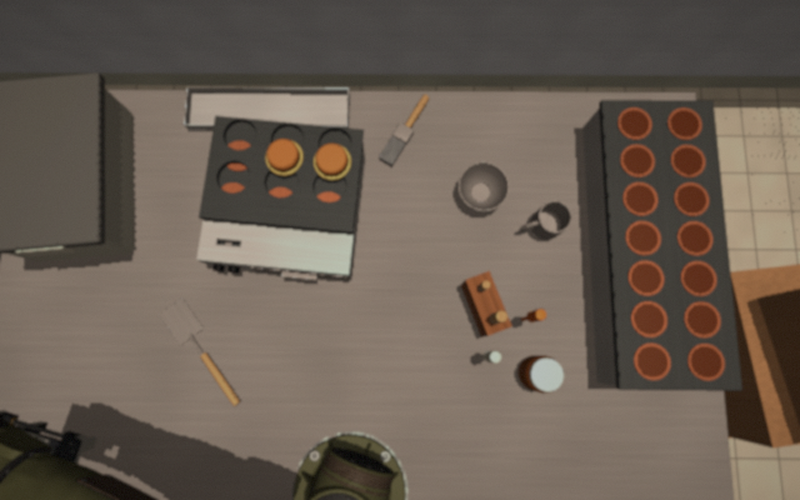

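The scene view shows the block with two wooden handles: one taller at about (292,172), one shorter at (303,205). Loose orange (250,178) and white (307,150) lookalikes stand beside it. The slot is at (615,266) in the scene view and (228,243) in the top view. I'll enlarge the crops next.

Run:
```python
from h import *
c=cam('scene'); save(c,'s1.png',(170,90,290,220),4.5)
c=cam('top'); 
im=c['img'][...,::-1]
a=cv2.resize(im[200:310,350:460],None,fx=5,fy=5,interpolation=cv2.INTER_CUBIC);cv2.imwrite('pics/t1.png',a)
a=cv2.resize(im[85:230,150:300],None,fx=4,fy=4,interpolation=cv2.INTER_CUBIC);cv2.imwrite('pics/t2.png',a)
```

```text
(no output)
```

View pics/s1.png

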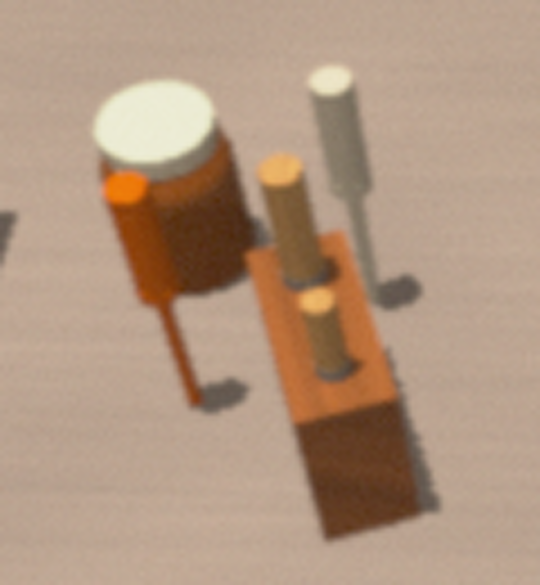

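View pics/t1.png

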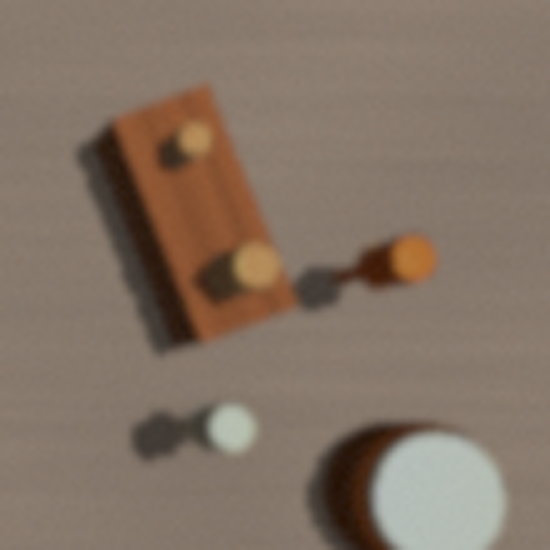

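View pics/t2.png

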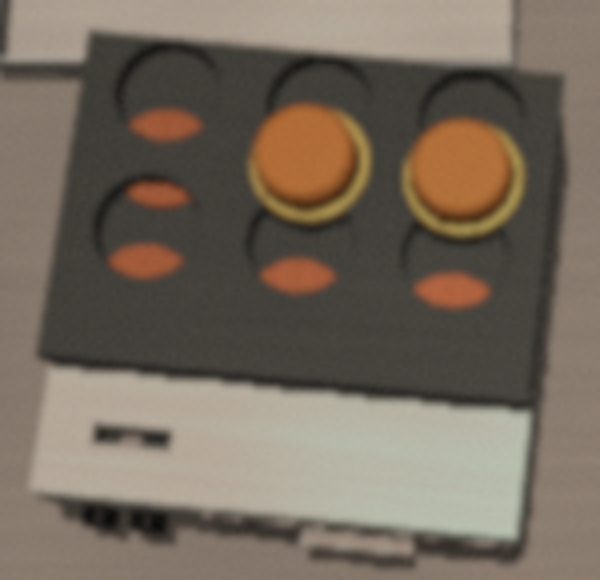

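Candidates in the scene crop:
- **Wooden taller and thicker handle (281,170) in the block:** this is the rod. It is natural wood, in the block, and the thicker, taller of the two.
- **Wooden short handle (318,300):** the needle.
- **Orange (127,188) and white (331,80):** lookalikes that stand outside the block.

In the top crop the rod is at (256,266). The slot is dark, around (132,437) in its own crop.

```bash
cat > m.py <<'E'
from h import *
s=cam('scene');t=cam('top')
def blob(c,box,f):
    im=c['img'][box[1]:box[3],box[0]:box[2]]; hsv=cv2.cvtColor(im,cv2.COLOR_RGB2HSV)
    m=f(im.astype(int),hsv.astype(int)).astype(np.uint8)
    n,l,st,ce=cv2.connectedComponentsWithStats(m); return [(st[i,4],ce[i]+[box[0],box[1]],st[i,:4]) for i in range(1,n)],l,m
def tri(u,v):
    A=[];b=[]
    for c,p in((s,u),(t,v)):
        o,d=ray(c,*p);d/=np.linalg.norm(d);P=np.eye(3)-np.outer(d,d);A.append(P);b.append(P@o)
    return np.linalg.lstsq(np.vstack(A),np.hstack(b),rcond=None)[0]
E
python3 - <<'E'
from m import *
print('rod tri',tri((232.4,127.8),(401.2,253.2)),'top z.185',onz(t,401.2,253.2,.185),onz(s,232.4,127.8,.185))
nd=(350+193/5,200+139/5); print('needle',onz(t,*nd,.16),onz(s,170+318/4.5,90+300/4.5,.16))
# block
b,l,m=blob(t,(365,214,412,270),lambda i,h:(h[...,0]<15)&(h[...,1]>105)&(h[...,2]>95))
for x in b:
  if x[0]>20: print(x)
for p in ((113,122),(210,86),(297,306),(200,342)): print('bl',onz(t,350+p[0]/5,200+p[1]/5,.105))
for p in ((245,255),(345,232),(397,402),(297,418)): print('bls',onz(s,170+p[0]/4.5,90+p[1]/4.5,.105))
print('white',onz(t,350+230/5,200+428/5,.19),onz(s,170+331/4.5,90+80/4.5,.19),tri((170+331/4.5,90+80/4.5),(350+230/5,200+428/5)))
print('orange',tri((170+127/4.5,90+188/4.5),(350+412/5,200+260/5)))
print('jar',onz(t,350+438/5,200+495/5,.1))
# slot corners/deck
for p in ((47,362),(532,407),(520,542),(30,492)): print('deck',onz(t,150+p[0]/4,85+p[1]/4,.1))
g=cv2.cvtColor(t['img'],cv2.COLOR_RGB2GRAY); print(g[187:200,168:197])
g=cv2.cvtColor(s['img'],cv2.COLOR_RGB2GRAY); print(g[204:222,474:510])
E
```

```text
rod tri [ 0.37843887 -0.31443562  0.18070765] top z.185 [ 0.37828034 -0.31431886  0.185     ] [ 0.3829753  -0.31223796  0.185     ]
needle [ 0.44543439 -0.28787688  0.16      ] [ 0.44937789 -0.28683488  0.16      ]
(np.int32(805), array([389.70807453, 241.46459627]), array([ 8,  3, 37, 51], dtype=int32))
bl [ 0.46076025 -0.25315951  0.105     ]
bl [ 0.4810016  -0.30655813  0.105     ]
bl [ 0.36197165 -0.3505237   0.105     ]
bl [ 0.3423832  -0.29794694  0.105     ]
bls [ 0.36665228 -0.34905653  0.105     ]
bls [ 0.34726963 -0.29614964  0.105     ]
bls [ 0.46904146 -0.2513258   0.105     ]
bls [ 0.48145245 -0.30170456  0.105     ]
white [ 0.29773838 -0.29830832  0.19      ] [ 0.31919343 -0.29499962  0.19      ] [ 0.29759549 -0.30133294  0.17124435]
orange [ 0.38281115 -0.39644393  0.16987798]
jar [ 0.26314216 -0.42343623  0.1       ]
deck [0.59472982 0.33523739 0.1       ]
deck [ 0.56496781 -0.00584814  0.1       ]
deck [0.47016995 0.00054374 0.1       ]
deck [0.50239425 0.34077733 0.1       ]
[[169 171 171 171 170 170 171 171 170 171 171 172 169 171 170 170 170 171
  170 171 168 171 
[... 3464 characters left out ...]
 216 215 216 215 216 216 214
  212 210 209 209 208 206 203 203 201 197 190 184 191 204 212 215 215 215]
 [214 214 214 212 214 215 215 214 216 216 216 217 215 216 216 217 215 216
  216 217 217 217 215 215 216 215 215 214 210 211 211 214 215 215 214 215]
 [196 196 198 200 201 203 206 207 209 213 214 214 214 214 214 215 215 215
  216 216 217 216 215 217 215 215 216 216 217 216 216 216 215 216 217 214]
 [135 145 144 149 159 164 174 180 184 191 196 197 198 199 205 206 208 209
  212 215 213 213 214 215 215 214 216 215 215 215 215 216 216 215 216 217]
 [ 97 101 104 106 113 115 120 123 125 134 140 144 145 153 162 175 176 184
  194 195 198 199 200 201 205 207 207 212 210 214 214 214 214 214 215 216]]
```

Run:
```python
from m import *
for nm,c,box,th in(('top',t,(165,183,202,205),(110,120,130,140,150)),('scene',s,(470,203,515,219),(150,160,170))):
  g=cv2.cvtColor(c['img'],cv2.COLOR_RGB2GRAY)[box[1]:box[3],box[0]:box[2]]
  g=cv2.resize(g,None,fx=8,fy=8,interpolation=cv2.INTER_CUBIC)
  for T in th:
    cs,_=cv2.findContours((g<T).astype(np.uint8),cv2.RETR_EXTERNAL,cv2.CHAIN_APPROX_NONE)
    k=max(cs,key=cv2.contourArea); r=cv2.minAreaRect(k); p=cv2.boxPoints(r)
    P=np.array([onz(c,(q[0]+.5)/8-.5+box[0],(q[1]+.5)/8-.5+box[1],.1) for q in p])
    e=[np.linalg.norm(P[i]-P[i-1]) for i in range(2)]; L=[P[i]-P[i-1] for i in range(2)][int(np.argmax(e))]
    print(nm,T,P.mean(0).round(4),np.round(e,4),'yaw-x',np.degrees(np.arctan2(L[1],L[0])))
# deck front edge lines and mould/deck boundary
def edge(c,p0,p1,z,N=25,w=7):
  g=cv2.cvtColor(c['img'],cv2.COLOR_RGB2GRAY).astype(np.float32);p0=np.array(p0,float);p1=np.array(p1,float);d=(p1-p0)/np.linalg.norm(p1-p0);n=np.array([-d[1],d[0]]);out=[]
  for a in np.linspace(.03,.97,N):
    q=p0+a*(p1-p0);o=np.arange(-w,w+.01,.25);xy=(q+o[:,None]*n).astype(np.float32)
    v=cv2.remap(g,xy[:,0].reshape(-1,1),xy[:,1].reshape(-1,1),cv2.INTER_LINEAR).ravel()
    k=np.argmax(np.abs(np.convolve(v,[1,1,1,0,-1,-1,-1],'valid')))+3; out.append(q+o[k]*n)
  out=np.array(out,np.float32);l=cv2.fitLine(out,cv2.DIST_HUBER,0,.01,.01).ravel()
  L=[onz(c,*(l[2:]+k*l[:2]),z) for k in(-40,40)];return L
def tp(x,y):return 150+x/4,85+y/4
for nm,a,b,z in(('front',(35,495),(518,543),.1),('left',(47,366),(32,488),.1),('right',(531,410),(521,538),.1)):
  L=edge(t,tp(*a),tp(*b),z); D=L[1]-L[0]; print(nm,L[0][:2].round(4),L[1][:2].round(4),np.degrees(np.arctan2(D[1],D[0])))
k=.8
for nm,a,b in(('front',(462,234),(650,250)),('left',(461,236),(458,262))):
  L=edge(s,(a[0]*k,a[1]*k),(b[0]*k,b[1]*k),.1,w=5);D=L[1]-L[0]; print('S',nm,L[0][:2].round(4),L[1][:2].round(4),np.degrees(np.arctan2(D[1],D[0])))
```

```text
top 110 [0.5434 0.2738 0.1   ] [0.0532 0.0121] yaw-x 85.4733183849678
top 120 [0.5433 0.2738 0.1   ] [0.054  0.0135] yaw-x 85.17731046417475
top 130 [0.5432 0.2738 0.1   ] [0.0553 0.0147] yaw-x 85.26241962618315
top 140 [0.5431 0.2738 0.1   ] [0.0572 0.0163] yaw-x 85.0584435615632
top 150 [0.5431 0.2738 0.1   ] [0.0588 0.0179] yaw-x 85.17980882572883
scene 150 [0.5437 0.2727 0.1   ] [0.0536 0.012 ] yaw-x -95.28379536403247
scene 160 [0.5437 0.2727 0.1   ] [0.0542 0.013 ] yaw-x -95.28088280884577
scene 170 [0.5437 0.2727 0.1   ] [0.0553 0.0141] yaw-x -95.23144447412741
front [0.4975 0.2783] [0.4777 0.0572] -95.10400811380121
left [0.4341 0.3496] [0.6582 0.3287] -5.326273067910811
right [0.4137 0.0096] [ 0.6374 -0.0118] -5.468416553436055
S front [0.4822 0.1014] [0.4981 0.2785] 84.85203886404625
S left [ 0.6169 -0.0109] [0.3883 0.0141] 173.77180451071214
```

```bash
cat > p.py <<'E'
from h import *
from scipy.spatial.transform import Rotation as Ro
YAW=np.radians(84.8)
def Rt():
    x=np.array([0,0,-1.]);y=np.array([np.cos(YAW),np.sin(YAW),0]);return np.c_[x,y,np.cross(x,y)]
def st():
    o=ctrl.get_obs(); return o,Ro.from_euler('xyz',o['eef_rot']).as_matrix()
def to(p,rot=True):
    o,R=st(); D=Rt()
    if (R[:,1]@D[:,1])<0: D=D@np.diag([1,-1,-1])
    d=R.T@(np.array(p)-o['ee_pos'])*1e3; rv=Ro.from_matrix(R.T@D).as_rotvec()
    print('pos',o['ee_pos'].round(4),'t',o['time_s'],'d_tool mm',d.round(1),'rv',rv.round(4),'F',o['force'].round(2),'g',round(o['grip_width'],4)); return R
E
python3 - <<'E'
from p import *
R=to((.45,.1,.30));print(R.round(3)); D=Rt();print(D.round(3))
from m import t,s,onz
for u,v in((104,75),(104,242)): print(onz(t,u/1.25,v/1.25,0),onz(t,u/1.25,v/1.25,.2))
print(onz(s,735*.8,292*.8,0), onz(s,778*.8,240*.8,.2),onz(s,778*.8,240*.8,.1))
E
```

```text
pos [0.1455 0.5303 0.2053] t 0.4 d_tool mm [ -94.6 -334.5  407.5] rv [-0.177  -0.      0.0002] F [ 0.21  0.11 -0.67] g 0.0939
[[-0.     0.265  0.964]
 [-0.     0.964 -0.265]
 [-1.    -0.    -0.   ]]
[[ 0.     0.091  0.996]
 [ 0.     0.996 -0.091]
 [-1.     0.     0.   ]]
[0.99201474 0.64485252 0.        ] [0.8922022  0.53738116 0.2       ]
[0.55996166 0.60199016 0.        ] [0.52293488 0.50074754 0.2       ]
[0.52391787 0.53521183 0.        ] [0.55582245 0.49322695 0.2       ] [0.47457    0.57852007 0.1       ]
```

>>> play_rows:
  deltas:
    - [[-45,0,0,-0.09,0,0,45],[-45,0,0,-0.087,0,0,45],[0,-33,36,0,0,0,45],[0,-33,36,0,0,0,45],[0,-33,36,0,0,0,45],[0,-33,36,0,0,0,45],[0,-33,36,0,0,0,45],[0,-33,36,0,0,0,45],[0,-33,36,0,0,0,45],[0,-33,36,0,0,0,45]]
  grip_force: 30

```text
time_s: 1.5
ee_pos: [0.4094, 0.2396, 0.2957]
eef_rot: [0.605, 1.57, 0.514]
force: [1.0, 0.7, -0.1]
grip_width: 0.045
```

Run:
```python
from p import *
to((.3804,-.3135,.25))
```

```text
pos [0.4094 0.2396 0.2957] t 1.5 d_tool mm [  45.5 -553.5   21.2] rv [ 0.      0.0005 -0.0003] F [ 0.99  0.68 -0.14] g 0.045
```

>>> play_rows:
  deltas:
    - [[0,-45,2,0,0,0,45],[0,-45,2,0,0,0,45],[0,-45,2,0,0,0,45],[0,-45,2,0,0,0,45],[0,-45,2,0,0,0,45],[0,-45,2,0,0,0,45],[0,-45,2,0,0,0,45],[0,-45,2,0,0,0,45],[0,-45,2,0,0,0,45],[0,-45,2,0,0,0,45]]

```text
time_s: 2.5
ee_pos: [0.387, -0.2105, 0.2957]
eef_rot: [-0.44, 1.57, -0.531]
force: [-0.2, -0.1, 0.7]
grip_width: 0.0448
```

Run:
```python
from p import *
to((.3804,-.3135,.25))
```

```text
pos [ 0.387  -0.2105  0.2957] t 2.5 d_tool mm [  45.7 -103.1    2.8] rv [-0.0003  0.0006  0.0003] F [-0.2  -0.05  0.72] g 0.0448
```

>>> play_rows:
  deltas:
    - [[0,-45,1,0,0,0,45],[0,-40,1,0,0,0,45],[10,-18,1,0,0,0,45],[30,0,0,0,0,0,45],[20,0,0,0,0,0,45],[0,0,0,0,0,0,45]]

```text
time_s: 3.1
ee_pos: [0.3805, -0.3103, 0.2328]
eef_rot: [2.45, 1.566, 2.36]
force: [0.1, 0.9, -0.3]
grip_width: 0.0452
```

Run:
```python
from p import *
to((.3804,-.3135,.131))
c=cam('scene');save(c,'s2.png',(150,40,310,200),3.7)
print(proj(c,(.3804,-.3135,.185)),proj(c,ctrl.get_obs()['ee_pos']))
c=cam('top');save(c,'t3.png',(330,190,460,300),5)
print(proj(c,(.3804,-.3135,.185)),proj(c,ctrl.get_obs()['ee_pos']))
```

```text
pos [ 0.3805 -0.3103  0.2328] t 3.1 d_tool mm [101.8  -3.5   0.6] rv [ 0.0001 -0.0037 -0.003 ] F [ 0.09  0.87 -0.29] g 0.0452
(np.float64(232.04139682522697), np.float64(127.01232225252002)) (np.float64(229.26658974246328), np.float64(110.62402751929383))
(np.float64(400.8531998165888), np.float64(252.35458371529978)) (np.float64(403.6833158113328), np.float64(250.61067196743588))
```

View pics/s2.png

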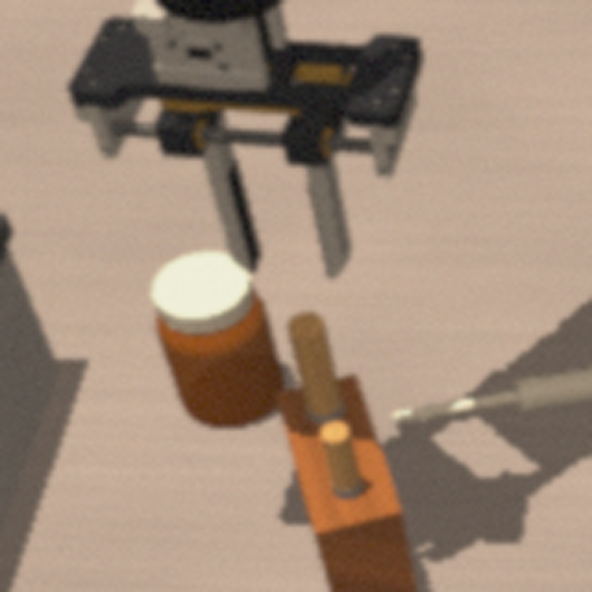

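View pics/t3.png

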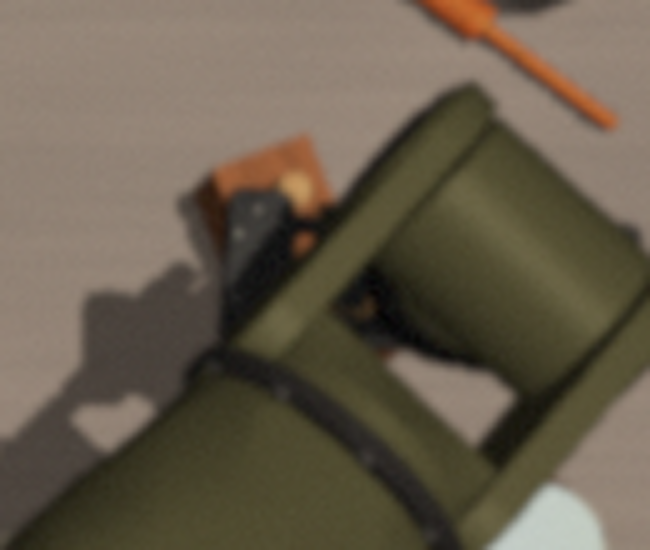

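The wooden rod handle still stands at (306,320) in the crop, and the fingers are above and behind it. The white and orange lookalikes now lie on the table. I'll check the whole scene before going on.

Run:
```python
from h import *
c=cam('scene');save(c,'s3.png',s=1.25)
c=cam('top');save(c,'t4.png',s=1.25)
```

```text
(no output)
```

View pics/s3.png

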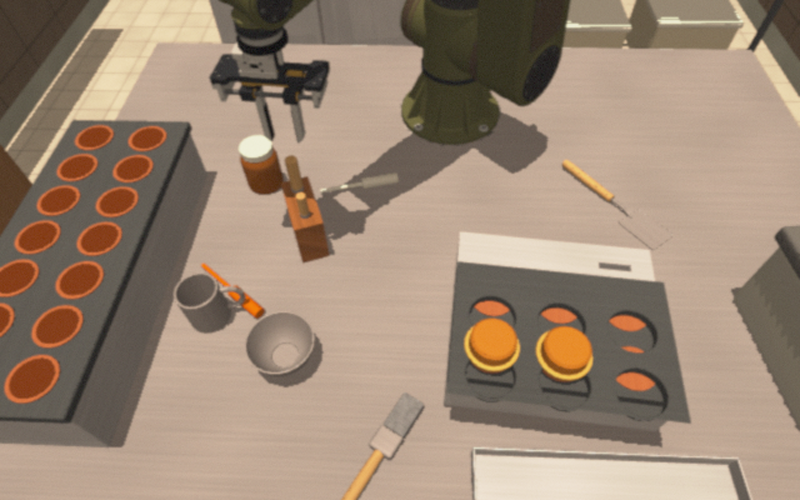

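View pics/t4.png

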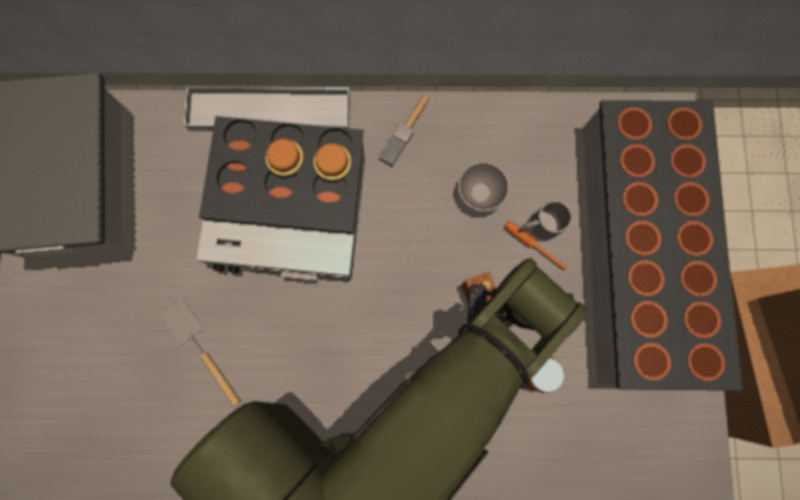

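The lookalikes toppled clear of the robot. The orange one is resting against the mug at about (240,295), and the mug, bowl and needle have not moved. Next I descend on the rod.

>>> play_rows:
  deltas:
    - [[10,-2.5,0.5,0,0,0,45],[20,0,0,0,0,0,45],[20,0,0,0,0,0,45],[20,0,0,0,0,0,45],[20,0,0,0,0,0,45],[8,0,0,0,0,0,45],[0,0,0,0,0,0,45],[0,0,0,0,0,0,45]]

```text
time_s: 4.1
ee_pos: [0.3817, -0.3143, 0.1382]
eef_rot: [-0.681, 1.57, -0.771]
force: [-0.1, -0.1, -0.5]
grip_width: 0.0447
```

Run:
```python
from p import *
to((.3804,-.3135,.131))
c=cam('scene');save(c,'s4.png',(170,50,290,180),4.5)
```

```text
pos [ 0.3817 -0.3143  0.1382] t 4.1 d_tool mm [ 7.2  0.7 -1.4] rv [-0.0001  0.0008  0.0006] F [-0.06 -0.09 -0.51] g 0.0447
```

View pics/s4.png

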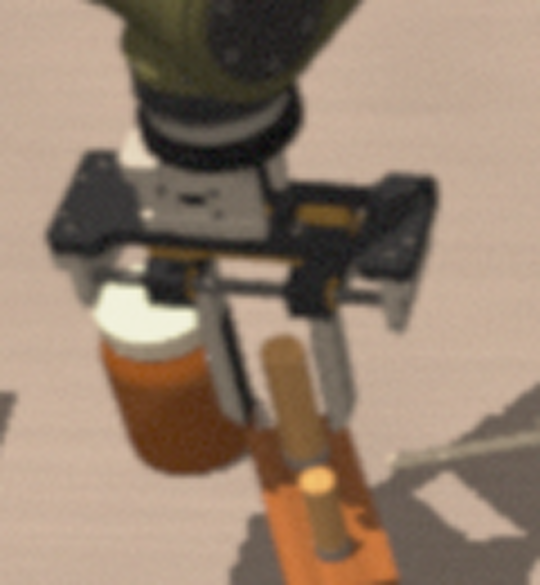

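>>> play_rows:
  deltas:
    - [[5,0,-1,0,0,0,45],[0,0,0,0,0,0,40],[0,0,0,0,0,0,20],[0,0,0,0,0,0,15],[0,0,0,0,0,0,15],[0,0,0,0,0,0,15],[0,0,0,0,0,0,15]]
  grip_force: 50

```text
time_s: 4.85
ee_pos: [0.3805, -0.3139, 0.1325]
eef_rot: [-0.481, 1.571, -0.572]
force: [-0.3, 0.4, 0.9]
grip_width: 0.0237
```

Run:
```python
from p import *
to((.3804,-.3135,.131)); print(ctrl.get_obs()['moment'])
c=cam('scene');save(c,'s5.png',(170,50,290,180),4.5)
```

```text
pos [ 0.3805 -0.3139  0.1325] t 4.85 d_tool mm [ 1.5  0.4 -0.1] rv [-0.      0.0001  0.0001] F [-0.33  0.4   0.92] g 0.0237
[0.13803965 0.0208861  0.01496111]
```

View pics/s5.png

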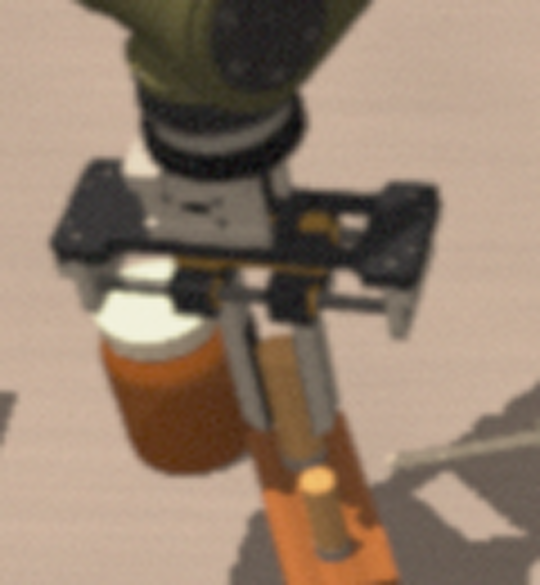

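>>> play_rows:
  deltas:
    - [[-10,0,0,0,0,0,15],[-20,0,0,0,0,0,15],[-25,0,0,0,0,0,15],[-25,0,0,0,0,0,15],[-25,0,0,0,0,0,15],[-25,0,0,0,0,0,15],[-20,0,0,0,0,0,15],[-10,0,0,0,0,0,15],[0,0,0,0,0,0,15],[0,0,0,0,0,0,15]]

```text
time_s: 5.9
ee_pos: [0.3803, -0.3137, 0.2916]
eef_rot: [2.484, 1.57, 2.393]
force: [-0.8, -0.7, 0.1]
grip_width: 0.0233
```

Run:
```python
from p import *
to((.5434,.2733,.2925)); print(ctrl.get_obs()['moment'])
c=cam('scene');save(c,'s6.png',(170,10,330,170),3.7);print(proj(c,ctrl.get_obs()['ee_pos']-[0,0,.1225]))
c=cam('top');save(c,'t6.png',(330,190,460,300),5);print(proj(c,ctrl.get_obs()['ee_pos']-[0,0,.1225]))
```

```text
pos [ 0.3803 -0.3137  0.2916] t 5.9 d_tool mm [ -0.6 599.4 109.2] rv [-0.     -0.0009 -0.0007] F [-0.83 -0.66  0.12] g 0.0233
[-0.00936874  0.04835488 -0.02610045]
(np.float64(233.19407193377617), np.float64(132.04513267683132))
(np.float64(399.77161754980716), np.float64(252.81458763802226))
```

View pics/s6.png

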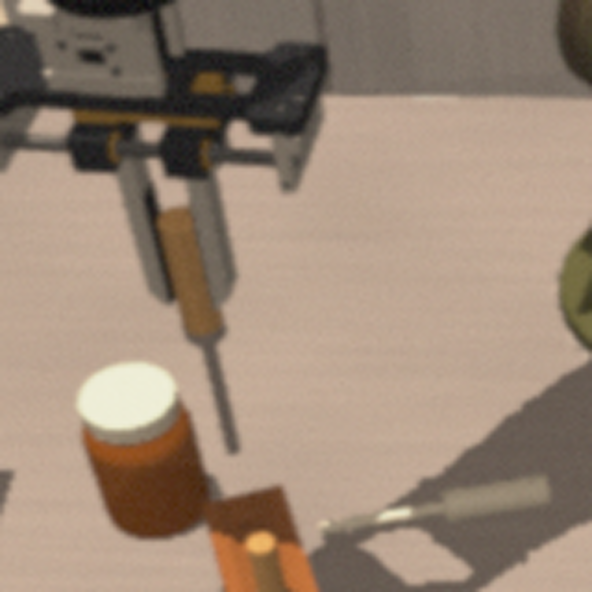

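The rod is out and upright, with its tip at (233.2,132.4) against a predicted (233.2,132.0). Next I carry it to the slot.

>>> play_rows:
  deltas:
    - [[0,20,4,0,0,0,15],[0,35,6.5,0,0,0,15],[0,44,8,0,0,0,15],[0,44,8,0,0,0,15],[0,44,8,0,0,0,15],[0,44,8,0,0,0,15],[0,44,8,0,0,0,15],[0,44,8,0,0,0,15],[0,44,8,0,0,0,15],[0,44,8,0,0,0,15]]

```text
time_s: 7.0
ee_pos: [0.4915, 0.0866, 0.2917]
eef_rot: [-2.908, 1.57, -2.999]
force: [0.3, -0.7, -0.7]
grip_width: 0.0233
```

>>> play_rows:
  deltas:
    - [[0,44,8,0,0,0,15],[0,44,8,0,0,0,15],[0,44,8,0,0,0,15],[0,40,7,0,0,0,15],[0,20,4,0,0,0,15],[0,0,0,0,0,0,15],[0,0,0,0,0,0,15]]

```text
time_s: 7.7
ee_pos: [0.5436, 0.2725, 0.2913]
eef_rot: [-2.569, 1.569, -2.659]
force: [0.9, 0.3, -1.1]
grip_width: 0.0234
```

Run:
```python
from p import *
to((.5434,.2733,.242)); print(ctrl.get_obs()['moment'])
```

```text
pos [0.5436 0.2725 0.2913] t 7.7 d_tool mm [49.3  0.8 -0.2] rv [ 0.0004 -0.0016  0.001 ] F [ 0.91  0.32 -1.06] g 0.0234
[ 0.00617466 -0.00746574  0.07895178]
```

>>> play_rows:
  deltas:
    - [[20,0,0,0,0,0,15],[25,1,0,0,0,0,15],[13,0,0,0,0,0,15],[6,0,0,0,0,0,15],[0,0,0,0,0,0,15],[0,0,0,0,0,0,15]]

```text
time_s: 8.3
ee_pos: [0.5442, 0.2736, 0.2296]
eef_rot: [0.452, 1.569, 0.361]
force: [0.3, -0.6, -0.8]
grip_width: 0.0236
```

Run:
```python
from p import *
to((.5434,.2733,.23))
c=cam('scene');save(c,'s7.png',(430,120,550,240),5);p=ctrl.get_obs()['ee_pos']-[0,0,.1225]
print(proj(c,p),proj(c,(.5434,.2733,.1)),c['cx'])
```

```text
pos [0.5442 0.2736 0.2296] t 8.3 d_tool mm [-0.4 -0.3 -0.8] rv [-0.0003  0.0013 -0.0006] F [ 0.28 -0.61 -0.75] g 0.0236
(np.float64(492.96221326221297), np.float64(211.40901470673793)) (np.float64(491.65987934999293), np.float64(212.97040085257697)) 317.3003151187718
```

View pics/s7.png

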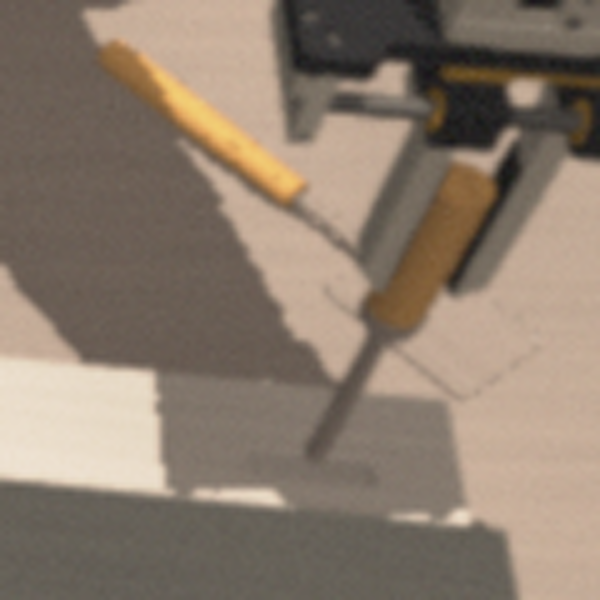

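Run:
```python
from p import *
c=cam('top')
ya=np.array([.0906,.9959,0]);xa=np.array([.9959,-.0906,0]);C=np.array([.5434,.2733,.1])
for z in(.072,.065,.058,.05):
  P=[onz(c,u,194.5,z)-C for u in(179.5,182.2,185)]; print(z,[(round(p@xa,4),round(p@ya,4)) for p in P])
```

```text
0.072 [(np.float64(0.0011), np.float64(0.0172)), (np.float64(0.0018), np.float64(0.0095)), (np.float64(0.0026), np.float64(0.0015))]
0.065 [(np.float64(0.0022), np.float64(0.0193)), (np.float64(0.003), np.float64(0.0116)), (np.float64(0.0037), np.float64(0.0036))]
0.058 [(np.float64(0.0033), np.float64(0.0215)), (np.float64(0.0041), np.float64(0.0138)), (np.float64(0.0048), np.float64(0.0057))]
0.05 [(np.float64(0.0046), np.float64(0.024)), (np.float64(0.0053), np.float64(0.0162)), (np.float64(0.0061), np.float64(0.0081))]
```

>>> play_rows:
  deltas:
    - [[0,5,-0.6,0,0,0,15],[0,5.5,0,0,0,0,15],[5,0,0,0,0,0,15],[4,0,0,0,0,0,15],[2,0,0,0,0,0,15],[2,0,0,0,0,0,15],[0,0,0,0,0,0,15]]

```text
time_s: 9.1
ee_pos: [0.5442, 0.2841, 0.2151]
eef_rot: [-2.539, 1.57, -2.63]
force: [-0.3, -0.6, -0.6]
grip_width: 0.0234
```

```bash
cat > q.py <<'E'
from p import *
ya=np.array([.0906,.9959,0]);xa=np.array([.9959,-.0906,0]);C=np.array([.5435,.2732,.1])
F=[];
o=ctrl.get_obs();d=o['ee_pos']-[0,0,.1225]-C
print('t',round(o['time_s'],2),'slot xyz mm',(np.array([d@xa,d@ya,d[2]])*1e3).round(1),'F x,y,z',round(o['force']@xa,2),round(o['force']@ya,2),round(o['force'][2],2),'M',o['moment'].round(2),'eulerR x',Ro.from_euler('xyz',o['eef_rot']).as_matrix()[:,0].round(4))
E
python3 q.py
python3 - <<'E'
from h import *
c=cam('scene');save(c,'s8.png',(430,120,550,240),5)
E
```

```text
t 9.1 slot xyz mm [-0.3 10.9 -7.4] F x,y,z -0.24 -0.64 -0.61 M [0.01 0.   0.01] eulerR x [-4.e-04 -2.e-04 -1.e+00]
```

View pics/s8.png

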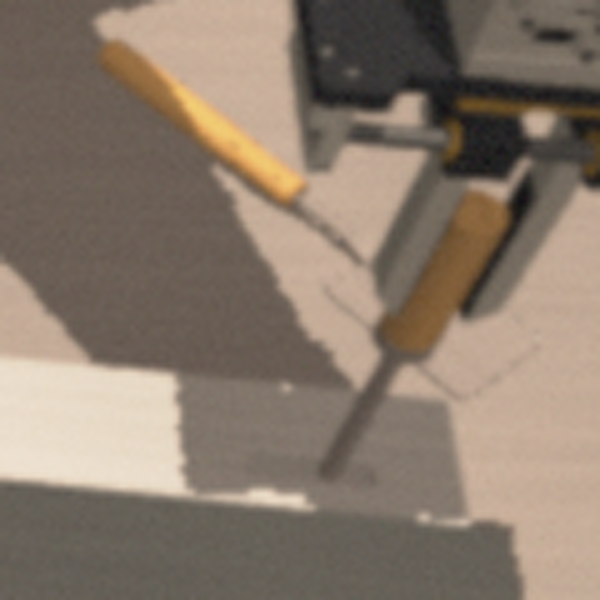

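The rod's end is inside the slot at pixel (330,470) with no contact force. I'll feel downward from here.

>>> play_rows:
  deltas:
    - [[5,0,0,0,0,0,15],[5,0,0,0,0,0,15],[4,0,0,0,0,0,15],[3,0,0,0,0,0,15],[1,0,0,0,0,0,15],[0,0,0,0,0,0,15]]

```text
time_s: 9.75
ee_pos: [0.5442, 0.2842, 0.1973]
eef_rot: [-2.604, 1.571, -2.695]
force: [0.1, 0.1, -0.7]
grip_width: 0.0234
```

```bash
python3 q.py
```

```text
t 9.75 slot xyz mm [ -0.3  11.  -25.2] F x,y,z 0.04 0.1 -0.74 M [ 0.01  0.01 -0.  ] eulerR x [-2.e-04 -1.e-04 -1.e+00]
```

>>> play_rows:
  deltas:
    - [[1,0,0,0,0,0,15],[1,0,0,0,0,0,15],[0,0,0,0,0,0,15]]

```text
time_s: 10.05
ee_pos: [0.5442, 0.2842, 0.1954]
eef_rot: [-2.514, 1.571, -2.605]
force: [-0.7, -0.7, -1.9]
grip_width: 0.0234
```

```bash
python3 q.py
```

```text
t 10.05 slot xyz mm [ -0.3  11.  -27.1] F x,y,z -0.59 -0.77 -1.9 M [0.04 0.03 0.02] eulerR x [-1.e-04 -1.e-04 -1.e+00]
```

>>> play_rows:
  deltas:
    - [[1,0,0,0,0,0,15],[1,0,0,0,0,0,15],[0,0,0,0,0,0,15]]

```text
time_s: 10.35
ee_pos: [0.5442, 0.2842, 0.1933]
eef_rot: [-2.496, 1.57, -2.587]
force: [0.6, -0.2, -0.9]
grip_width: 0.0236
```

```bash
python3 q.py
```

```text
t 10.35 slot xyz mm [ -0.3  11.  -29.2] F x,y,z 0.58 -0.18 -0.93 M [-0.02 -0.07  0.03] eulerR x [-3.e-04 -2.e-04 -1.e+00]
```

>>> play_rows:
  deltas:
    - [[1,0,0,0,0,0,15],[1,0,0,0,0,0,15],[0,0,0,0,0,0,15]]

```text
time_s: 10.65
ee_pos: [0.5442, 0.2842, 0.1912]
eef_rot: [-2.63, 1.571, -2.721]
force: [0.4, -0.4, -1.3]
grip_width: 0.0233
```

>>> play_rows:
  deltas:
    - [[1,0,0,0,0,0,15],[1,0,0,0,0,0,15],[0,0,0,0,0,0,15]]

```text
time_s: 10.95
ee_pos: [0.5442, 0.2842, 0.1892]
eef_rot: [-2.576, 1.571, -2.667]
force: [0.1, -0.2, -0.8]
grip_width: 0.0234
```

>>> play_rows:
  deltas:
    - [[1,0,0,0,0,0,15],[1,0,0,0,0,0,15],[0,0,0,0,0,0,15]]

```text
time_s: 11.25
ee_pos: [0.5442, 0.2842, 0.1873]
eef_rot: [-2.573, 1.57, -2.664]
force: [0.1, 0.3, -0.9]
grip_width: 0.0231
```

>>> play_rows:
  deltas:
    - [[0.7,0,0,0,0,0,15],[0.7,0,0,0,0,0,15],[0,0,0,0,0,0,15]]

```text
time_s: 11.55
ee_pos: [0.5442, 0.2842, 0.1859]
eef_rot: [-2.646, 1.571, -2.736]
force: [0.3, -0.5, -1.2]
grip_width: 0.0231
```

>>> play_rows:
  deltas:
    - [[0.7,0,0,0,0,0,15],[0.7,0,0,0,0,0,15],[0,0,0,0,0,0,15]]

```text
time_s: 11.85
ee_pos: [0.5444, 0.2842, 0.185]
eef_rot: [0.47, 1.57, 0.379]
force: [-0.4, -0.5, 2.5]
grip_width: 0.0231
```

>>> play_rows:
  deltas:
    - [[0.6,0,0,0,0,0,15],[0,0,0,0,0,0,15]]

```text
time_s: 12.05
ee_pos: [0.5444, 0.2843, 0.1846]
eef_rot: [0.48, 1.57, 0.389]
force: [-0.2, -1.0, 5.5]
grip_width: 0.0234
```

```bash
python3 q.py
```

```text
t 12.05 slot xyz mm [ -0.1  11.1 -37.9] F x,y,z -0.16 -1.0 5.54 M [-0.15  0.23  0.04] eulerR x [ 8.e-04  3.e-04 -1.e+00]
```

>>> play_rows:
  deltas:
    - [[-0.5,0,0,0,0,0,15],[0,-2,0,0,0,0,15],[0,0,0,0,0,0,15]]

```text
time_s: 12.35
ee_pos: [0.5442, 0.2824, 0.1847]
eef_rot: [1.1, 1.57, 1.009]
force: [-0.2, 2.6, 3.2]
grip_width: 0.0231
```

```bash
python3 q.py
```

```text
t 12.35 slot xyz mm [ -0.2   9.2 -37.8] F x,y,z -0.43 2.55 3.16 M [ 0.63 -0.    0.03] eulerR x [ 5.e-04  8.e-04 -1.e+00]
```

>>> play_rows:
  deltas:
    - [[0,-2,0,0,0,0,15],[0,0,0,0,0,0,15]]

```text
time_s: 12.55
ee_pos: [0.544, 0.2805, 0.1847]
eef_rot: [1.268, 1.57, 1.177]
force: [0.9, 4.4, 2.6]
grip_width: 0.0236
```

```bash
python3 q.py
```

```text
t 12.55 slot xyz mm [ -0.2   7.3 -37.8] F x,y,z 0.47 4.48 2.62 M [ 1.4  -0.11 -0.03] eulerR x [ 5.0e-04  1.1e-03 -1.0e+00]
```

>>> play_rows:
  deltas:
    - [[0,-2,0,0,0,0,15],[0,0,0,0,0,0,15]]

```text
time_s: 12.75
ee_pos: [0.5438, 0.2795, 0.1848]
eef_rot: [1.383, 1.568, 1.292]
force: [1.0, 9.5, 1.6]
grip_width: 0.0234
```

```bash
python3 q.py
```

```text
t 12.75 slot xyz mm [ -0.3   6.3 -37.7] F x,y,z 0.17 9.57 1.58 M [ 3.08 -0.35 -0.01] eulerR x [ 9.0e-04  3.1e-03 -1.0e+00]
```

The sideways force builds toward -y (9.6 N), so a guard's side wall is there and the rod appears to be in the gap already. I'll back off toward +y, then press again in the middle of the gap.

>>> play_rows:
  deltas:
    - [[0,4,0,0,0,0,15],[0,2,0,0,0,0,15],[0,0,0,0,0,0,15]]

```text
time_s: 13.05
ee_pos: [0.5443, 0.2836, 0.1846]
eef_rot: [-1.609, 1.569, -1.7]
force: [-0.5, -2.8, 5.2]
grip_width: 0.0235
```

```bash
python3 q.py
```

```text
t 13.05 slot xyz mm [ -0.2  10.4 -37.9] F x,y,z -0.24 -2.83 5.23 M [-0.85  0.13  0.  ] eulerR x [-3.0e-04 -1.9e-03 -1.0e+00]
```

>>> play_rows:
  deltas:
    - [[0,1.5,0,0,0,0,15],[0,0,0,0,0,0,15]]

```text
time_s: 13.25
ee_pos: [0.5445, 0.2849, 0.1846]
eef_rot: [-1.572, 1.569, -1.663]
force: [-0.0, -2.7, 4.9]
grip_width: 0.0236
```

```bash
python3 q.py
```

```text
t 13.25 slot xyz mm [ -0.1  11.8 -37.9] F x,y,z 0.24 -2.66 4.94 M [-0.99  0.16 -0.01] eulerR x [-2.e-04 -2.e-03 -1.e+00]
```

>>> play_rows:
  deltas:
    - [[0.8,0,0,0,0,0,15],[0,0,0,0,0,0,15]]

```text
time_s: 13.45
ee_pos: [0.5445, 0.2849, 0.1838]
eef_rot: [-1.591, 1.569, -1.682]
force: [-0.4, -2.3, 5.8]
grip_width: 0.0233
```

```bash
python3 q.py
```

```text
t 13.45 slot xyz mm [ -0.1  11.7 -38.7] F x,y,z -0.2 -2.28 5.8 M [-0.92  0.13 -0.01] eulerR x [-2.0e-04 -1.9e-03 -1.0e+00]
```

>>> play_rows:
  deltas:
    - [[1,0,0,0,0,0,15],[0,0,0,0,0,0,15]]

```text
time_s: 13.65
ee_pos: [0.5445, 0.2849, 0.1828]
eef_rot: [-1.553, 1.569, -1.644]
force: [-1.0, -2.8, 6.1]
grip_width: 0.0238
```

```bash
python3 q.py
```

```text
t 13.65 slot xyz mm [ -0.1  11.7 -39.7] F x,y,z -0.69 -2.89 6.11 M [-0.91  0.16 -0.02] eulerR x [-1.0e-04 -1.9e-03 -1.0e+00]
```

>>> play_rows:
  deltas:
    - [[1,0,0,0,0,0,15],[1,0,0,0,0,0,15],[0,0,0,0,0,0,15]]

```text
time_s: 13.95
ee_pos: [0.5445, 0.2849, 0.1809]
eef_rot: [-1.512, 1.569, -1.603]
force: [-0.8, -3.1, 5.5]
grip_width: 0.0236
```

```bash
python3 q.py
python3 - <<'E'
from p import *
c=cam('scene');save(c,'s9.png',(430,120,550,240),5)
g=c; p=ctrl.get_obs()['ee_pos']; print(proj(c,p+[0,0,-.0275]),proj(c,p+[0,0,.0525]))
E
```

```text
t 13.95 slot xyz mm [ -0.1  11.7 -41.6] F x,y,z -0.48 -3.13 5.47 M [-0.9   0.14  0.1 ] eulerR x [-1.0e-04 -1.8e-03 -1.0e+00]
(np.float64(505.4798442534037), np.float64(198.82657496566867)) (np.float64(519.6451855099957), np.float64(173.91440485884033))
```

View pics/s9.png

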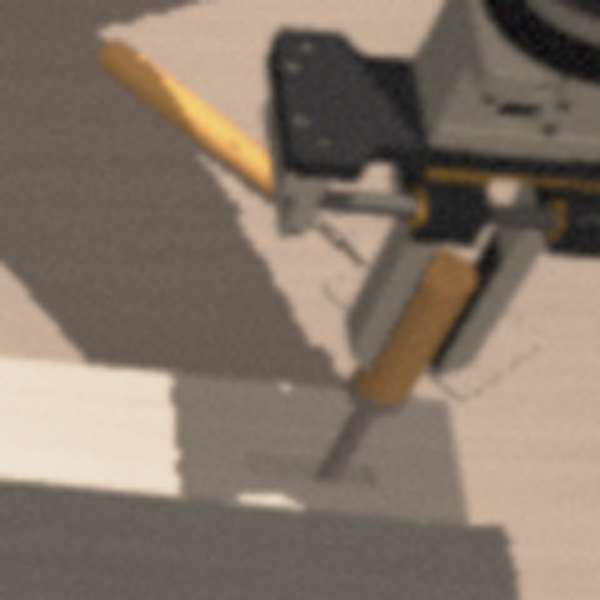

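The handle's lower face is at (380,395) in the crop, which matches the no-slip prediction. So the tab is yielding, and I keep pressing.

>>> play_rows:
  deltas:
    - [[1,0,0,0,0,0,15],[1,0,0,0,0,0,15],[0,0,0,0,0,0,15]]

```text
time_s: 14.3
ee_pos: [0.5445, 0.2849, 0.1789]
eef_rot: [-1.503, 1.569, -1.594]
force: [-0.2, -2.9, 6.1]
grip_width: 0.0234
```

```bash
python3 q.py
```

```text
t 14.3 slot xyz mm [ -0.1  11.7 -43.6] F x,y,z 0.1 -2.94 6.12 M [-1.05  0.17  0.03] eulerR x [-0.     -0.0018 -1.    ]
```

>>> play_rows:
  deltas:
    - [[1,0,0,0,0,0,15],[0,0,0,0,0,0,15]]

```text
time_s: 14.5
ee_pos: [0.5444, 0.285, 0.1777]
eef_rot: [-1.674, 1.569, -1.765]
force: [0.3, -2.2, 4.0]
grip_width: 0.0235
```

```bash
python3 q.py;  python3 - <<'E'
from p import *
c=cam('scene');save(c,'s10.png',(360,150,560,250),4)
c=cam('top');save(c,'t10.png',(140,160,310,240),4)
E
```

```text
t 14.5 slot xyz mm [ -0.1  11.9 -44.8] F x,y,z 0.45 -2.18 4.02 M [-0.81 -0.04 -0.03] eulerR x [-3.0e-04 -1.5e-03 -1.0e+00]
```

View pics/s10.png

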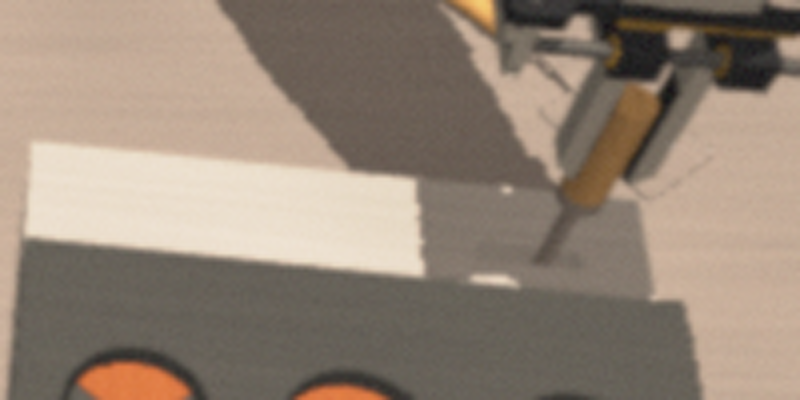

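View pics/t10.png

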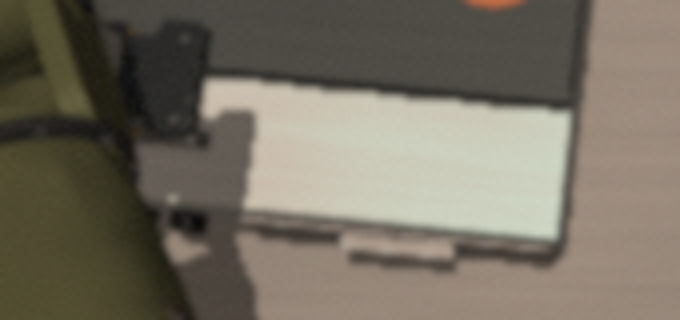

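The vertical force fell from 6.1 to 4.0 N, which looks like the catch releasing. I'll hold and watch the tray lip, at about (400,248) in the top crop.

>>> play_rows:
  deltas:
    - [[0.4,0,0,0,0,0,15],[0,0,0,0,0,0,15],[0,0,0,0,0,0,15],[0,0,0,0,0,0,15],[0,0,0,0,0,0,15],[0,0,0,0,0,0,15],[0,0,0,0,0,0,15],[0,0,0,0,0,0,15],[0,0,0,0,0,0,15],[0,0,0,0,0,0,15]]

```text
time_s: 15.6
ee_pos: [0.5444, 0.2857, 0.1774]
eef_rot: [1.319, 1.571, 1.229]
force: [-0.3, -3.8, 3.3]
grip_width: 0.0234
```

```bash
python3 q.py;  python3 - <<'E'
from p import *
c=cam('top');save(c,'t11.png',(140,160,310,240),4)
E
```

```text
t 15.6 slot xyz mm [ -0.2  12.6 -45.1] F x,y,z 0.02 -3.81 3.33 M [-1.   -0.06  0.03] eulerR x [ 0.  0. -1.]
```

View pics/t11.png

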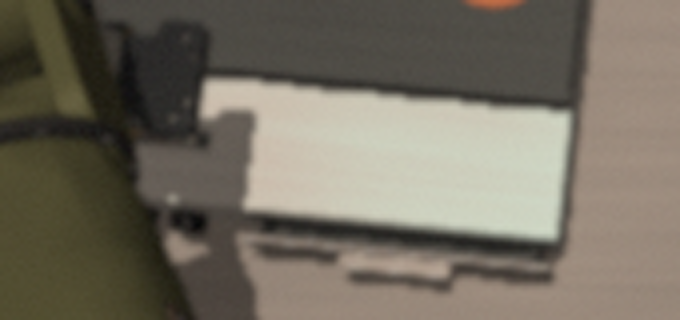

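The tray is sliding out: its lip moved from about row 248 to row 270. I keep holding.

>>> play_rows:
  deltas:
    - [[0,0,0,0,0,0,15],[0,0,0,0,0,0,15],[0,0,0,0,0,0,15],[0,0,0,0,0,0,15],[0,0,0,0,0,0,15],[0,0,0,0,0,0,15],[0,0,0,0,0,0,15],[0,0,0,0,0,0,15],[0,0,0,0,0,0,15],[0,0,0,0,0,0,15]]

```text
time_s: 16.65
ee_pos: [0.5444, 0.2857, 0.1774]
eef_rot: [0.869, 1.571, 0.778]
force: [1.0, -4.4, 3.0]
grip_width: 0.0234
```

>>> play_rows:
  deltas:
    - [[0,0,0,0,0,0,15],[0,0,0,0,0,0,15],[0,0,0,0,0,0,15],[0,0,0,0,0,0,15],[0,0,0,0,0,0,15],[0,0,0,0,0,0,15],[0,0,0,0,0,0,15],[0,0,0,0,0,0,15],[0,0,0,0,0,0,15],[0,0,0,0,0,0,15]]

```text
time_s: 17.65
ee_pos: [0.5444, 0.2857, 0.1773]
eef_rot: [-2.203, 1.571, -2.293]
force: [-0.3, -3.1, 3.4]
grip_width: 0.0234
```

```bash
python3 q.py;  python3 - <<'E'
from p import *
c=cam('top');save(c,'t12.png',(140,160,310,240),4)
E
```

```text
t 17.65 slot xyz mm [ -0.3  12.5 -45.2] F x,y,z -0.02 -3.14 3.4 M [-0.9  -0.02 -0.02] eulerR x [-1.e-04 -1.e-04 -1.e+00]
```

View pics/t12.png

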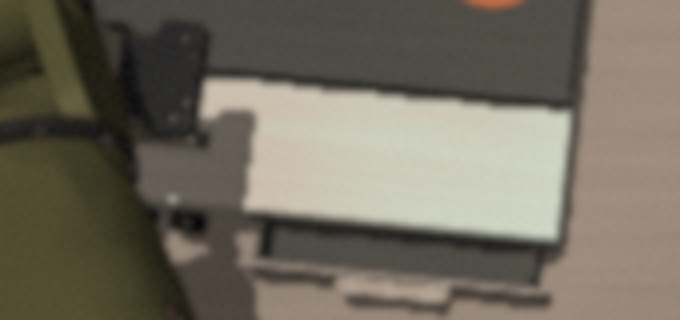

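The tray is out by about 30 mm (lip at row 292). Next I ease off sideways and withdraw.

>>> play_rows:
  deltas:
    - [[0,0,0,0,0,0,15],[0,0,0,0,0,0,15],[0,0,0,0,0,0,15],[0,0,0,0,0,0,15],[-2,-0.8,0,0,0,0,15],[-4,-0.5,0,0,0,0,15],[-6,0,0,0,0,0,15],[-8,0,0,0,0,0,15],[0,0,0,0,0,0,15]]

```text
time_s: 18.6
ee_pos: [0.5445, 0.2846, 0.1986]
eef_rot: [0.604, 1.569, 0.513]
force: [-0.9, -0.5, -1.0]
grip_width: 0.0232
```

```bash
python3 q.py
```

```text
t 18.6 slot xyz mm [ -0.   11.5 -23.9] F x,y,z -0.85 -0.61 -1.01 M [ 0.04 -0.    0.04] eulerR x [ 1.3e-03  7.0e-04 -1.0e+00]
```

>>> play_rows:
  deltas:
    - [[-15,0,0,0,0,0,15],[-25,0,0,0,0,0,15],[-30,0,0,0,0,0,15],[-24,0,0,0,0,0,15],[0,0,0,0,0,0,15]]

```text
time_s: 19.1
ee_pos: [0.5449, 0.2848, 0.2947]
eef_rot: [0.53, 1.566, 0.439]
force: [1.0, -0.9, -0.1]
grip_width: 0.0235
```

```bash
python3 q.py
python3 - <<'E'
from p import *
to((.3805,-.3139,.2925))
o=ctrl.get_obs()['ee_pos']
c=cam('scene');save(c,'s13.png',(420,80,560,220),4.2);print(proj(c,o-[0,0,.1225]),proj(c,o+[0,0,.0525]))
c=cam('top');save(c,'t13.png',(140,160,310,240),4)
E
```

```text
t 19.1 slot xyz mm [ 0.4 11.7 72.2] F x,y,z 1.08 -0.85 -0.14 M [ 0.03 -0.04  0.  ] eulerR x [ 0.0048  0.0022 -1.    ]
pos [0.5449 0.2848 0.2947] t 19.1 d_tool mm [   0.  -611.1 -109.5] rv [ 0.      0.0046 -0.0027] F [ 1.   -0.94 -0.14] g 0.0235
(np.float64(508.61286100752704), np.float64(193.47089089444654)) (np.float64(544.1045456516956), np.float64(131.0824801247871))
```

View pics/s13.png

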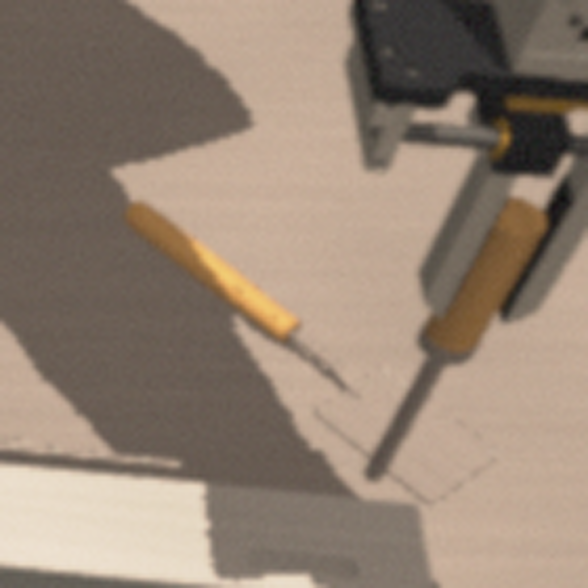

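View pics/t13.png

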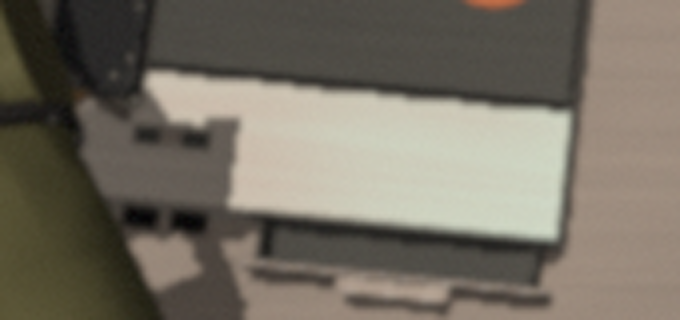

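The tray stays out, and the rod sits in the grip as before (tip at (509.0,192.4), predicted (508.6,193.5)). Next I return to the block.

>>> play_rows:
  deltas:
    - [[0,-20,-4,0,0,0,15],[0,-35,-6,0,0,0,15],[0,-44,-8,0,0,0,15],[0,-44,-8,0,0,0,15],[0,-44,-8,0,0,0,15],[0,-44,-8,0,0,0,15],[0,-44,-8,0,0,0,15],[0,-44,-8,0,0,0,15],[0,-44,-8,0,0,0,15],[0,-44,-8,0,0,0,15]]

```text
time_s: 20.2
ee_pos: [0.4324, -0.1156, 0.2898]
eef_rot: [2.861, 1.569, 2.77]
force: [0.5, -0.9, -1.0]
grip_width: 0.0233
```

>>> play_rows:
  deltas:
    - [[0,-44,-8,0,0,0,15],[0,-44,-8,0,0,0,15],[0,-44,-8,0,0,0,15],[0,-44,-7,0,0,0,15],[0,-28,-5,0,0,0,15],[0,0,0,0,0,0,15],[0,0,0,0,0,0,15]]

```text
time_s: 20.9
ee_pos: [0.3789, -0.3139, 0.2898]
eef_rot: [2.404, 1.568, 2.312]
force: [-0.1, 0.0, -0.4]
grip_width: 0.0234
```

Run:
```python
from p import *
to((.3805,-.3139,.2925))
```

```text
pos [ 0.3789 -0.3139  0.2898] t 20.9 d_tool mm [-2.7  0.2  1.6] rv [-0.0012 -0.0019 -0.0017] F [-0.13  0.02 -0.44] g 0.0234
```

>>> play_rows:
  deltas:
    - [[15,0.2,1.5,0,0,0,15],[20,0,0,0,0,0,15],[12,0,0,0,0,0,15],[0,0,0,0,0,0,15],[0,0,0,0,0,0,15]]

```text
time_s: 21.4
ee_pos: [0.3811, -0.3137, 0.2448]
eef_rot: [-0.495, 1.571, -0.585]
force: [0.7, -0.4, -1.5]
grip_width: 0.0235
```

Run:
```python
from p import *
to((.3805,-.3139,.1335))
o=ctrl.get_obs()['ee_pos']
c=cam('scene');save(c,'s14.png',(170,40,290,170),4.5);print(proj(c,o-[0,0,.1225]),proj(c,o+[0,0,.0525]))
```

```text
pos [ 0.3811 -0.3137  0.2448] t 21.4 d_tool mm [111.3  -0.3  -0.6] rv [0.0006 0.0002 0.0001] F [ 0.68 -0.38 -1.48] g 0.0235
(np.float64(236.46304503613914), np.float64(146.30674015647787)) (np.float64(222.48842592115443), np.float64(87.66196504813668))
```

View pics/s14.png

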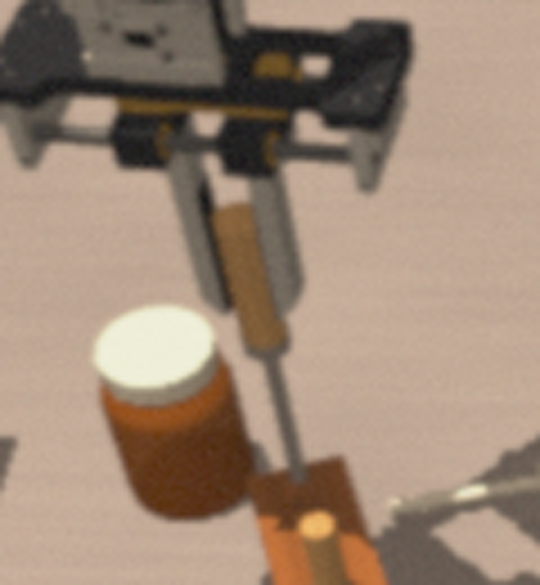

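The tip is at (236.0,146.2), predicted (236.5,146.3), over the hole's end of the block. I descend carefully.

>>> play_rows:
  deltas:
    - [[10,-0.2,-0.5,0,0,0,15],[5,0,0,0,0,0,15],[2,0,0,0,0,0,15],[2,0,0,0,0,0,15],[2,0,0,0,0,0,15],[0,0,0,0,0,0,15]]

```text
time_s: 22.05
ee_pos: [0.3803, -0.3142, 0.2232]
eef_rot: [2.391, 1.571, 2.3]
force: [0.7, 0.3, -1.4]
grip_width: 0.0235
```

Run:
```python
from p import *
to((.3805,-.3139,.1335))
```

```text
pos [ 0.3803 -0.3142  0.2232] t 22.05 d_tool mm [89.7  0.3  0.2] rv [-0.0001 -0.0001 -0.0001] F [ 0.7   0.28 -1.42] g 0.0235
```

>>> play_rows:
  deltas:
    - [[2,0,0,0,0,0,15],[2,0,0,0,0,0,15],[2,0,0,0,0,0,15],[0,0,0,0,0,0,15]]

```text
time_s: 22.45
ee_pos: [0.3802, -0.3141, 0.217]
eef_rot: [2.445, 1.57, 2.355]
force: [-0.3, 0.0, 0.5]
grip_width: 0.023
```

Run:
```python
from p import *
to((.3805,-.3139,.1335)); print(ctrl.get_obs()['moment'])
```

```text
pos [ 0.3802 -0.3141  0.217 ] t 22.45 d_tool mm [83.5  0.2  0.3] rv [-0.     -0.0004 -0.0003] F [-0.34  0.04  0.51] g 0.023
[ 0.04510507 -0.02984056 -0.00414585]
```

In the hole with no contact: the tip is about 10 mm below the block's top.

>>> play_rows:
  deltas:
    - [[10,0,0,0,0,0,15],[10,0,0,0,0,0,15],[10,0,0,0,0,0,15],[10,0,0,0,0,0,15],[0,0,0,0,0,0,15]]

```text
time_s: 22.95
ee_pos: [0.3798, -0.3137, 0.1756]
eef_rot: [2.469, 1.568, 2.379]
force: [-0.4, 0.3, -1.5]
grip_width: 0.0235
```

>>> play_rows:
  deltas:
    - [[10,0,0,0,0,0,15],[10,0,0,0,0,0,15],[10,0,0,0,0,0,15],[7,0,0,0,0,0,15],[0,0,0,0,0,0,15]]

```text
time_s: 23.45
ee_pos: [0.38, -0.3139, 0.1392]
eef_rot: [2.48, 1.569, 2.389]
force: [-0.2, 0.2, -0.6]
grip_width: 0.0231
```

Run:
```python
from p import *
to((.3805,-.3139,.1325)); print(ctrl.get_obs()['moment'])
```

```text
pos [ 0.38   -0.3139  0.1392] t 23.45 d_tool mm [6.7 0.  0.5] rv [-0.     -0.0014 -0.0011] F [-0.22  0.21 -0.64] g 0.0231
[ 0.04647017 -0.02574117  0.05070476]
```

>>> play_rows:
  deltas:
    - [[3,0,0,0,0,0,15],[2,0,0,0,0,0,15],[0.5,0,0,0,0,0,15],[0,0,0,0,0,0,15]]

```text
time_s: 23.85
ee_pos: [0.3804, -0.3142, 0.1349]
eef_rot: [-0.825, 1.571, -0.916]
force: [0.3, -0.6, -1.3]
grip_width: 0.0237
```

Run:
```python
from p import *
to((.3805,-.3139,.1325)); print(ctrl.get_obs()['moment'])
```

```text
pos [ 0.3804 -0.3142  0.1349] t 23.85 d_tool mm [2.4 0.3 0.1] rv [-0.      0.0001  0.0002] F [ 0.25 -0.62 -1.29] g 0.0237
[ 0.03713326 -0.03456186 -0.02164823]
```

>>> play_rows:
  deltas:
    - [[0.6,0,0,0,0,0,15],[0,0,0,0,0,0,15]]

```text
time_s: 24.05
ee_pos: [0.3803, -0.3142, 0.1343]
eef_rot: [-0.952, 1.571, -1.043]
force: [-0.6, 0.1, -0.9]
grip_width: 0.0231
```

>>> play_rows:
  deltas:
    - [[0.8,0,0,0,0,0,15],[0.5,0,0,0,0,0,15],[0,0,0,0,0,0,15]]

```text
time_s: 24.35
ee_pos: [0.3803, -0.3142, 0.1329]
eef_rot: [2.8, 1.571, 2.709]
force: [-0.4, 0.1, -1.2]
grip_width: 0.0234
```

>>> play_rows:
  deltas:
    - [[0.6,0,0,0,0,0,15],[0,0,0,0,0,0,15],[0,0,0,0,0,0,15]]

```text
time_s: 24.65
ee_pos: [0.3804, -0.3142, 0.1325]
eef_rot: [-0.658, 1.571, -0.748]
force: [-0.4, 0.8, 2.7]
grip_width: 0.0231
```

The handle is seated, with force up by about 4 N at the original height. I release it.

>>> play_rows:
  deltas:
    - [[0,0,0,0,0,0,25],[0,0,0,0,0,0,28],[0,0,0,0,0,0,35],[0,0,0,0,0,0,45],[0,0,0,0,0,0,45],[0,0,0,0,0,0,45]]

```text
time_s: 25.25
ee_pos: [0.3803, -0.3142, 0.1323]
eef_rot: [2.636, 1.571, 2.545]
force: [-0.2, 0.9, 0.1]
grip_width: 0.0449
```

Run:
```python
from p import *
to((.3805,-.3139,.1325))
c=cam('scene');save(c,'s15.png',(170,50,290,180),4.5)
```

```text
pos [ 0.3803 -0.3142  0.1323] t 25.25 d_tool mm [-0.2  0.3  0.2] rv [ 0. -0. -0.] F [-0.17  0.93  0.09] g 0.0449
```

View pics/s15.png

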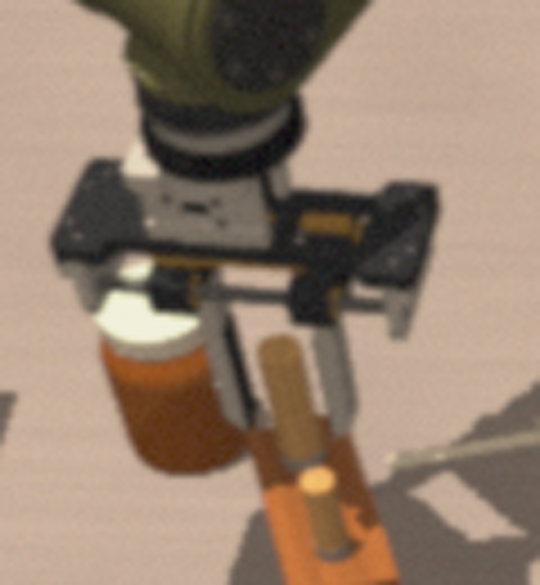

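The fingers are open on both sides of the handle at (290,400), which stands upright. I retreat straight up, then away toward +y.

>>> play_rows:
  deltas:
    - [[-10,0,0,0,0,0,45],[-25,0,0,0,0,0,45],[-30,0,0,0,0,0,45],[-30,0,0,0,0,0,45],[-30,0,0,0,0,0,45],[-30,0,0,0,0,0,45],[0,40,0,0,0,0,45],[0,45,0,0,0,0,45],[0,45,0,0,0,0,45],[0,45,0,0,0,0,45]]

```text
time_s: 26.3
ee_pos: [0.3958, -0.1383, 0.2882]
eef_rot: [-0.31, 1.57, -0.401]
force: [1.5, 1.0, 0.0]
grip_width: 0.0449
```

>>> play_rows:
  deltas:
    - [[0,45,0,0,0,0,45],[0,45,0,0,0,0,45],[0,30,0,0,0,0,45],[0,0,0,0,0,0,45],[0,0,0,0,0,0,45],[0,0,0,0,0,0,45],[0,0,0,0,0,0,45]]

```text
time_s: 27.0
ee_pos: [0.407, -0.0213, 0.2875]
eef_rot: [-1.246, 1.571, -1.338]
force: [0.3, -0.0, 0.4]
grip_width: 0.0448
```

Run:
```python
from p import *
c=cam('scene');save(c,'s16.png',(170,60,290,190),4.5);save(c,'s16f.png',s=1.25)
c=cam('top');save(c,'t16.png',s=1.25);save(c,'t16c.png',(350,200,460,310),5)
print(ctrl.get_obs()['force'],ctrl.get_obs()['joint_vel'])
```

```text
[-0.18504887  0.1979855  -0.02152406] [ 0.00498235 -0.00070094  0.00100331 -0.00088267 -0.00194759  0.00243817]
```

View pics/s16f.png

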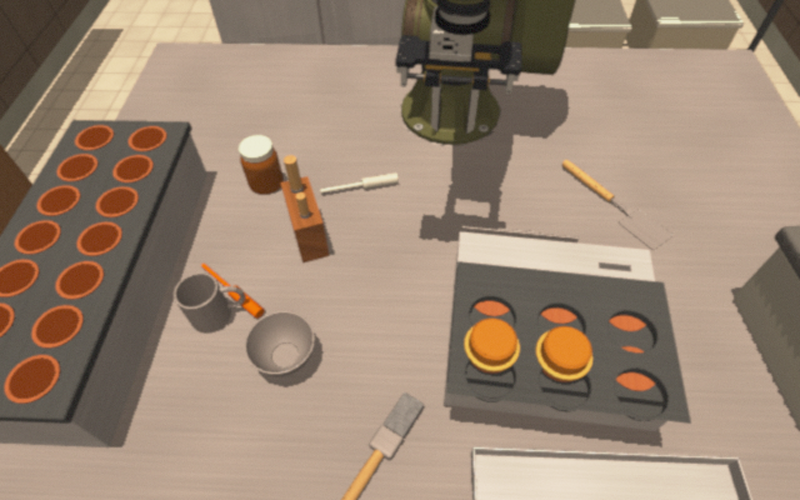

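View pics/s16.png

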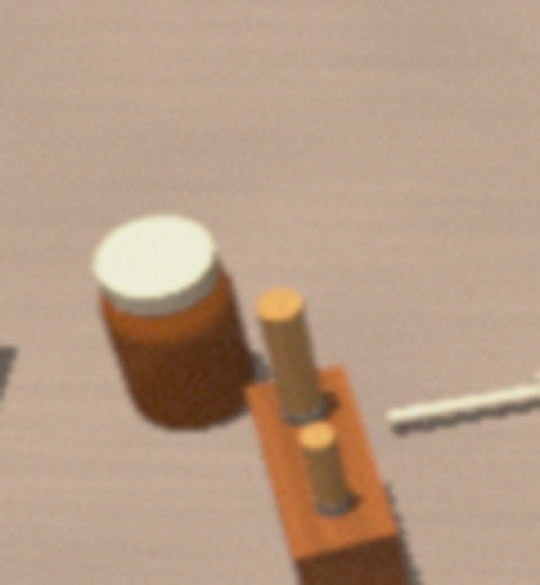

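View pics/t16.png

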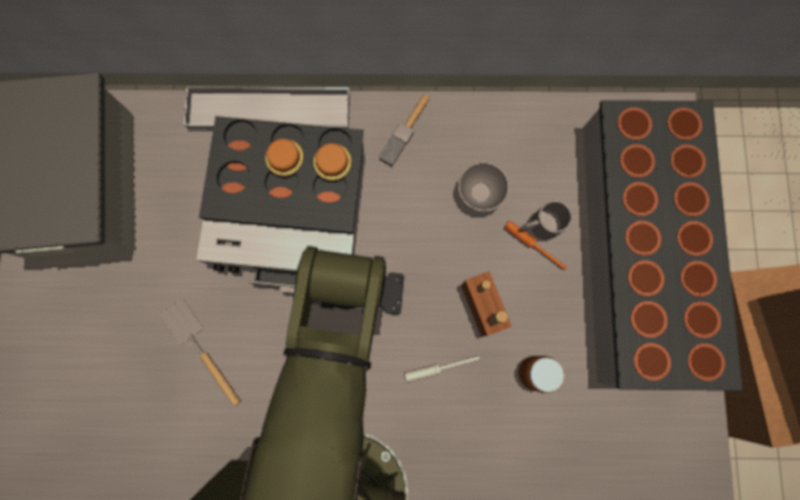

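View pics/t16c.png

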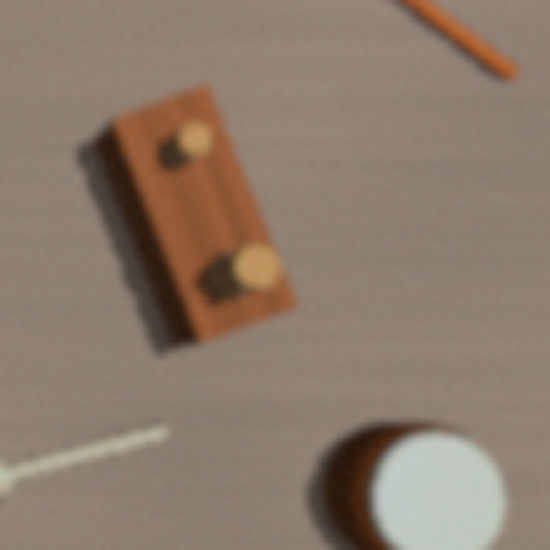

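The rod handle is back at (257,266) in the top crop, where it was (256,266) at the start. It is seated, the tray is out and the arm is clear. I'm handing in.

```bash
python3 -c "
from station import hand_in
print(hand_in())"
```

```text
the job is handed in; nothing more can be done
None
```

I finished the task in about 27 s of the 72 s allowed and handed it in; no verdict was reported. The tray is out and the rod is back in its original hole.

- **Finding the tab:** I lowered the rod through the slot about 11 mm to the griddle's +y side. The side wall of a guard stopped it when I felt toward -y. In the gap, the tab yielded under 5–6 N and the force dropped when the catch let go. I held the rod there until the top view showed the tray about 30 mm out.
- **Forces:** The largest push I read was about 10 N sideways, during the feeling. Readings come only at the end of each move, so a brief peak in between would not show.
- **Rod return:** The handle came down on the block at the grasp height, and I released it there. In the last top picture it is within a pixel of where it started, upright, with the arm clear.
- **Bystanders:** The needle, bowl, mug and cakes look unmoved.

**Lookalikes toppled:** The loose orange and white lookalike tools beside the block fell over during my first approach. I saw no contact or force from the arm. The orange one rolled up against the mug; both stayed on the table. Neither is a listed object.

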